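Open the key-drop shutter past its spring catch

ROBOT

A 7-joint arm with a two-finger parallel gripper is mounted at the origin on the work surface. World frame = base frame: x ahead of the robot, y to its left, z up, the work surface at z = 0. Lengths are in m, angles in rad, forces in N, time in s.
With the tool pointing down it reaches from about 0.4 to 0.85 m from the base axis. Payload 10.4 kg.
Tool frame: the origin (TCP) lies between the finger pads; the fingertips stand 22 mm ahead of it and the grasp point (between the pads) lies 3 mm ahead of it; z points along the fingers, y is the line along which they close (so a half turn about z gives the same grasp; the last joint's range is limited). The gripper opens to 85 mm and grips with 20 to 120 N. Pads are 22 mm wide; open, the fingers measure 114 mm over their backs; the gripper's body (76 mm by 85 mm) begins 54 mm behind the grasp point. The pads swing forward as they close: fully open they stand 13 mm farther back than shut.
Start: joints at [-1.154, 0.332, -0.065, 1.46, 0.022, 1.35, -0.088], TCP at [0.266, 0.566, 0.253] pointing down, gripper open.
Joint ranges: [-2.6, 2.6], [-0.5, 2.12], [-1.47, 1.34], [0.16, 2.42], [-1.27, 4.41], [0.06, 2.06], [-2.6, 2.6]. Speed limits (rad/s): [2.22, 2.22, 2.79, 2.79, 3.14, 3.14, 3.14].

INTERFACE

Orientations are given as a unit quaternion [x, y, z, w].
In Python, from workcell import manip, camera, ticket, boxes_of, outline_of gives the robot as it stands.
- The arm moves only by the tool carry_out, never from a script. Its argument "deltas" is a list of rows, each a list of 5 numbers: the shift along the tool's x, y, z as a fraction of full scale, then the turn about the tool's z as a fraction of full scale, then the opening, from -1 (shut) to 1 (fully open), so that 0 is half open. In form: [[tx, ty, tz, spin, gripper], ...]. A call has 1 to 20 rows; each row is the pose to reach, as a shift and turn from the pose commanded when the call began, along the tool's axes at that moment; what a row does not reach only later rows make up. Full scale, the value 1, is 150 mm for a shift and 30 degrees for a turn. A row lasts 1/8 s, in which the tool goes at most 62.5 mm and 10.7 degrees, less where a joint would pass 70% of its speed; a pose out of reach is approached as far as the arm can. A call with a number of a shift or a turn outside -1 to 1 is refused whole. A call with a gripper value outside its range is refused whole. The fingers move at their own pace and stop on an object; "force" is the grip in N (left out, the last holds). Time passes only in rows, so rows that repeat a pose let the fingers close. It gives the time, the measured TCP pose, the force, the opening and the grip force at its end, in the units of the state.
- manip.get_obs(): the state, without advancing time (a new reading comes with each control period).
- camera(name): name is "side" or "top" or "wrist"; returns a dict with "img" (420x560x3 uint8, red, green, blue), "depth" (420x560 float32, m along the optical axis (not along the pixel's ray), 0 where there is no reading), "vertical_fov" (degrees; the focal length in pixels is half the picture's height over the tangent of half this angle, whatever the lens; pixels are square), "cx", "cy" (the principal point, pixels), "R" (3x3) and "t" (3): a world point X has camera coordinates R X + t. Camera axes: x right, y down, z forward; pixel columns grow to the right and rows downward; lengths in m; the calibration is good to about 2 mm. A picture is of the moment at which its call begins.
- ticket.hand_in(): hands the job in; it is judged then, once.
Trained networks look in a picture, given as the dict that the camera call returned (one of the last four; its "shot" number tells which), for a name from the list of things; names that differ only in an ending like _2 or _b are one class to them, and where a whole thing is asked for, a point or a joint stands for the part that bears it (a point fixed in the world has none). Each returns a list of dicts, best first, with "conf" (0 to 1); they miss things now and then, are a little off and sometimes report something else, mostly with a low value. They report only what shows in the picture. A call takes as long as a camera call.
- boxes_of(query, picture): "position" ([x, y, z] in m, in world coordinates, good to about 4 mm: the middle of the surface that is visible of it).
- outline_of(query, picture): "region" (420x560 bool, what is visible of it).
The state is a dict: "clock": time; "joint_pos": joint angles; "joint_velocities": joint speeds; "tau": joint torques, N m; "position": TCP position; "ee_rot": TCP orientation; "ft_force": force on the tool from outside, world axes, zero at the start; "torque": the same for the moment, N m; "grip_width": opening from 0.0 (shut) to 1.0 (fully open); "grasp_force": force on a finger pad.
Only numpy, scipy, OpenCV 4.12 (cv2) and the standard library are available. Lean on these libraries where they do the work, as an engineer would, in place of code of your own. Each camera call takes 0.05 s, during which the arm holds its last target. There are 200 camera calls.

TASK

Open the key-drop box on the hotel counter for the night: with a fingertip, press the long brass thumb plate of its spring catch down and keep it down while pushing the sliding shutter, from behind its upright lip, past the catch tooth. Push the shutter on until it is fully open and the catch has sprung back up behind its arm, then take the hand away. Grip nothing, never touch the lip's front face, and leave the key, bell and everything else on the counter where they are.

Things in the scene. Friction and masses are not known exactly. Their poses are not given: they have to be found in the camera images.
- keydrop: Mahogany key-drop box fixed on the counter, 150 x 210 x 60 mm (its x, y, z); origin at the centre of its underside. Its brass shutter slides to the box's +y. Box frame, mm: key opening x 0 to 60, y -64 to 4 (covered at first); thumb plate x -64 to -28, y -92 to -10; catch tooth x -18 to -10, y -18 to -10. Wooden top at z 60, shutter guides and end stop up to z 68.
- thumb_plate (a point): Centre of the top face of the catch's flat brass thumb plate, 36 mm wide (box x), 82 mm long (box y), 5 mm thick; its top is at z = 78 mm at rest, 18 mm above the wood, free all round. The point goes down with it. Axes as the box. Press anywhere along it; a fingertip may slide along it. The shutter's arm crosses above it.
- tooth (a point): Centre of the top of the catch tooth, a brass post 8 x 8 mm standing 7 mm above the thumb plate at its +y end, 32 mm to the +x side of the plate's centre line. One piece with the plate: it goes down with it. When up, it overlaps the shutter's arm by 5 mm in height and blocks it.
- lip_back (a point): Point on the back face (looking to the box's -y) of the shutter's upright lip, mid-width, 13 mm below its top: push here to +y. Lip: 32 mm wide (x), 8 thick (y), z = 86 to 106 mm, straight above the thumb plate on the back edge of the arm, a bar from z = 80 to 86 mm, 14 mm long in y, flush with this face. Moves with the shutter. Axes as the box.
- catch (a joint): How far the catch is pressed, m: 0 up, 0.010 fully down on its stop. The tooth clears the arm when this is above 0.005. Spring: about 3 N to start it, 8 N fully down.
- shutter (a joint): How far the shutter has slid to the box's +y, m: 0 fully shut, 0.078 fully open on its end stop. Its arm meets the raised tooth at 0.012 and is wholly past it at 0.034, where the catch can spring up behind it. It starts a little way from 0, before the tooth. Drag about 1.5 N; it stays where it is left.
- shutter_mid (a point): Centre of the top of the shutter's flat brass plate, 70 x 80 mm (box x, y), top at z = 65 mm.
- key: Loose brass room key, flat on the counter in front of the box: oval fob 34 x 54 mm, 7 mm thick, shank to its +x, 105 mm long over all. Origin on its underside, 30 mm from the fob's centre. Leave alone.
- bell: Loose chrome service bell, 84 mm across, 59 mm high, near the box's -y end; origin at the centre of its underside. Leave alone.
- ashtray: Loose green glass bowl-shaped ashtray, 100 mm across, 32 mm high, off the box's +y end; origin at the centre of its underside. Leave alone.
- card_holder: Loose pewter card holder with cards, 35 x 100 mm, 50 mm high, behind the box (+x); origin at the centre of its underside. Leave alone.
- stapler: Loose stapler, 135 x 36 mm, 54 mm high, to the left; origin at the centre of its underside. Leave alone.
- pen_cup: Loose white cup of pens, 76 mm across, 145 mm high with the pens, to the right; origin at the centre of its underside. Leave alone.

How it is judged:
By the outcome, as a careful person would: the job done as asked, in the order asked, and still so for the second after the job is handed in, with the robot touching nothing.
It also fails if it takes over 35 s, if anything falls off the work surface, if the arm or the gripper's body presses on something with over 40 N, if the wrist force passes 120 N, or if a joint passes its speed limit or range.

## Working session

There is one attempt and no reset: what is moved stays moved. The work goes in short steps, Python scripts to look and compute and a tool call to move; the robot and the scene stay as the last step left them, time stands still between calls to the robot, and variables do not carry over. Pictures are saved under pics/ and viewed, at most 10 in all, crops included, and the job is handed in when it is done.

Besides the shell and the picture viewer there is one more tool, called after "Call:" as name(argument=value, ...) on one line, values as JSON. carry_out: Moves the arm, as the interface text tells. Its arguments: {"type":"object","properties":{"deltas":{"type":"array","items":{"type":"array","items":{"type":"number"}}},"force":{"type":"number"}},"required":["deltas"]}

```bash
mkdir -p pics; cat > h.py <<'E'
import numpy as np, cv2
from workcell import manip, camera, ticket, boxes_of, outline_of
def pts(p):
    f=210/np.tan(np.radians(p["vertical_fov"])/2)
    v,u=np.mgrid[0:420,0:560]; d=p["depth"]
    c=np.stack([(u-p["cx"])*d/f,(v-p["cy"])*d/f,d],-1)
    return (c-np.array(p["t"]))@np.array(p["R"])
def save(p,n): cv2.imwrite("pics/"+n,p["img"][:,:,::-1])
E
python3 - <<'E'
from h import *
o=manip.get_obs(); print(o["clock"],o["position"],o["ee_rot"],o["ft_force"],o["grip_width"])
ims=[]
for n in ["top","side"]:
    p=camera(n); save(p,n+"0.png"); np.savez("/tmp/"+n,**p)
    print(n,p["vertical_fov"],np.round(p["R"],2).tolist(),p["t"])
    for q in ["keydrop","thumb_plate","tooth","lip_back","shutter_mid","key","bell","ashtray","card_holder"]:
        print(q,[(np.round(b["position"],3).tolist(),round(b["conf"],2)) for b in boxes_of(q,p)[:2]])
E
```

```text
0.0 [0.26592737 0.5652072  0.25250987] [ 2.18110186e-01  9.75923888e-01 -7.03404414e-04 -1.32961708e-04] [0.7491717  0.71245841 0.42600303] 1.001337167573542
top 50.74563212359393 [[0.0, -1.0, -0.02], [-0.99, 0.0, -0.16], [0.16, 0.02, -0.99]] [0.04135744 0.55014408 1.21019328]
keydrop [([0.56, -0.059, 0.061], 0.67)]
thumb_plate [([0.557, -0.137, 0.08], 0.73)]
tooth [([0.551, -0.135, 0.078], 0.79)]
lip_back [([0.603, -0.076, 0.065], 0.85)]
shutter_mid [([0.606, -0.076, 0.07], 0.6)]
key [([0.445, -0.082, 0.007], 0.79)]
bell [([0.613, -0.217, 0.039], 0.62)]
ashtray [([0.481, 0.099, 0.026], 0.86)]
card_holder [([0.681, -0.028, 0.036], 0.96)]
side 44.35966439118476 [[0.75, -0.66, -0.02], [-0.37, -0.4, -0.84], [0.55, 0.63, -0.55]] [-0.41436217  0.28255752  1.05286492]
keydrop [([0.536, -0.09, 0.061], 0.59), ([0.547, -0.135, 0.078], 0.44)]
thumb_plate [([0.548, -0.134, 0.075], 0.91)]
tooth [([0.553, -0.135, 0.079], 0.87), ([0.534, -0.092, 0.062], 0.18)]
lip_back [([0.606, -0.091, 0.064], 0.94), ([0.483, 0.114, 0.024], 0.48)]
shutter_mid [([0.604, -0.084, 0.066], 0.92), ([0.551, -0.133, 0.074], 0.22)]
key [([0.442, -0.088, 0.008], 0.86)]
bell [([0.599, -0.241, 0.031], 0.55), ([0.537, -0.091, 0.06], 0.42)]
ashtray [([0.482, 0.116, 0.022], 0.7)]
card_holder [([0.677, -0.03, 0.048], 0.65)]
```

View pics/top0.png

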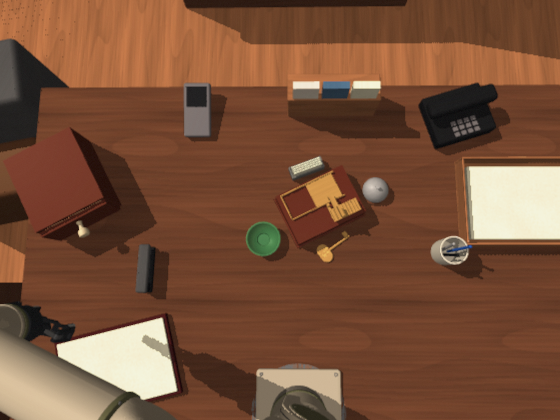

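View pics/side0.png

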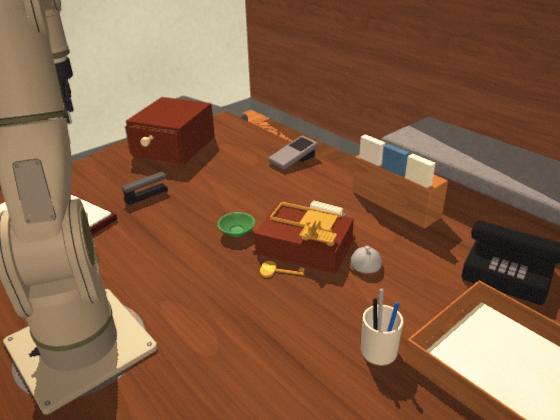

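```bash
python3 - <<'E'
from h import *
# height map from both views, box region
for n in ["top","side"]:
    p=dict(np.load("/tmp/"+n+".npz")); P=pts(p).reshape(-1,3)
    m=(P[:,0]>.45)&(P[:,0]<.70)&(P[:,1]>-.19)&(P[:,1]<.08)&(p["depth"].ravel()>0)
    Q=P[m]
    for lo,hi in [(.055,.0625),(.063,.067),(.074,.082),(.083,.09),(.098,.115)]:
        s=Q[(Q[:,2]>lo)&(Q[:,2]<hi)]
        if len(s)<5: print(n,lo,len(s)); continue
        r=cv2.minAreaRect((s[:,:2]*1000).astype(np.float32)); print(n,lo,len(s),r,np.percentile(s,[2,50,98],axis=0).round(3).tolist())
E
```

```text
top 0.055 2505 ((591.1565551757812, -52.2916259765625), (197.5298614501953, 210.58006286621094), 25.969539642333984) [[0.475, -0.171, 0.055], [0.562, -0.044, 0.059], [0.665, 0.044, 0.062]]
top 0.063 529 ((570.36767578125, -61.54651641845703), (145.44776916503906, 207.17724609375), 26.175031661987305) [[0.497, -0.147, 0.063], [0.603, -0.063, 0.064], [0.654, 0.039, 0.067]]
top 0.074 301 ((566.4774169921875, -120.7360610961914), (71.04124450683594, 82.22765350341797), 25.779151916503906) [[0.522, -0.166, 0.074], [0.553, -0.133, 0.077], [0.586, -0.083, 0.081]]
top 0.083 83 ((558.095947265625, -105.029052734375), (54.73291778564453, 56.31776809692383), 68.37779998779297) [[0.527, -0.12, 0.083], [0.565, -0.099, 0.085], [0.585, -0.082, 0.089]]
top 0.098 40 ((543.3795776367188, -113.81002044677734), (31.18073081970215, 8.175887107849121), 25.33922004699707) [[0.53, -0.122, 0.099], [0.543, -0.113, 0.105], [0.557, -0.105, 0.109]]
side 0.055 1552 ((577.451171875, -57.408416748046875), (183.7156219482422, 212.266357421875), 26.369129180908203) [[0.465, -0.177, 0.056], [0.54, -0.059, 0.061], [0.661, 0.039, 0.062]]
side 0.063 679 ((565.013916015625, -65.00727844238281), (150.3944091796875, 209.85118103027344), 26.273954391479492) [[0.476, -0.166, 0.063], [0.589, -0.055, 0.065], [0.659, 0.037, 0.067]]
side 0.074 318 ((563.6874389648438, -120.6080322265625), (74.78390502929688, 83.60858917236328), 26.06883430480957) [[0.518, -0.168, 0.075], [0.549, -0.134, 0.079], [0.581, -0.085, 0.082]]
side 0.083 67 ((547.840087890625, -114.4828109741211), (87.5364761352539, 44.2434196472168), 56.10422134399414) [[0.523, -0.142, 0.083], [0.557, -0.109, 0.087], [0.585, -0.079, 0.09]]
side 0.098 53 ((540.5181274414062, -114.81417083740234), (36.708984375, 9.015913963317871), 26.17452049255371) [[0.526, -0.125, 0.098], [0.539, -0.116, 0.106], [0.557, -0.105, 0.109]]
```

Top view: the box is at about (320,205), yawed about 26°, with its lip at (337,207) and thumb plate at (347,210). The bell is at (375,190) and the key at (333,247). The side view shows the same layout: box (305,235), plate (320,235), bell (367,260). 

The box axes are x = (0.899, 0.438) and y = (-0.438, 0.899), with its centre near (0.5675, -0.063). I'll close the gripper and travel there high.

Call:
carry_out(deltas=[[-0.25, -0.23, 0, 0, -1], [-0.5, -0.46, 0, 0, -1], [-0.75, -0.69, 0, 0, -1], [-1, -0.92, 0, 0, -1], [-1, -0.92, 0, 0, -1]])

```text
clock: 1.62
position: [0.3454, 0.3733, 0.2539]
ee_rot: [0.221, 0.975, 0.0, 0.001]
ft_force: [-0.7, 0.3, 0.3]
grip_width: -0.001
grasp_force: 0.0
```

Call:
carry_out(deltas=[[-0.25, -0.23, 0, 0, -1], [-0.5, -0.46, 0, 0, -1], [-0.75, -0.69, 0, 0, -1], [-1, -0.92, 0, 0, -1], [-1, -0.92, 0, 0, -1]])

```text
clock: 2.25
position: [0.4214, 0.1852, 0.2537]
ee_rot: [0.221, 0.975, 0.0, 0.0]
ft_force: [-0.9, 0.5, 0.4]
grip_width: 0.001
grasp_force: 0.0
```

Call:
carry_out(deltas=[[-0.25, -0.23, 0, 0, -1], [-0.5, -0.46, 0, 0, -1], [-0.75, -0.69, 0, 0, -1], [-1, -0.92, 0, 0, -1], [-1, -0.92, 0, 0, -1]])

```text
clock: 2.88
position: [0.4979, -0.0032, 0.2534]
ee_rot: [0.22, 0.975, -0.0, 0.0]
ft_force: [-0.0, 0.6, -0.8]
grip_width: -0.0
grasp_force: 0.0
```

Call:
carry_out(deltas=[[0, 0, 0, 0.33, -1], [0, 0, 0, 0.65, -1], [0, 0, 0, 0.65, -1]])

```text
clock: 3.25
position: [0.497, 0.0012, 0.2533]
ee_rot: [0.379, 0.926, 0.0, -0.0]
ft_force: [-1.4, -1.1, 0.4]
grip_width: 0.001
grasp_force: 0.0
```

Call:
carry_out(deltas=[[0, 0, 0, 0.33, -1], [0, 0, 0, 0.65, -1], [0, 0, 0, 0.65, -1], [0, 0, 0, 0.65, -1]])

```text
clock: 3.75
position: [0.497, -0.0, 0.2533]
ee_rot: [0.529, 0.849, 0.0, -0.0]
ft_force: [0.4, 0.1, -0.2]
grip_width: -0.001
grasp_force: 0.0
```

Call:
carry_out(deltas=[[-0.3, -0.02, 0, 0, -1], [-0.6, -0.05, 0, 0, -1], [-0.98, -0.07, 0, 0, -1], [-0.98, -0.07, 0.3, 0, -1], [-0.98, -0.07, 0.6, 0, -1], [-0.98, -0.07, 0.65, 0, -1], [-0.98, -0.07, 0.65, 0, -1]])

```text
clock: 4.62
position: [0.5519, -0.1374, 0.1567]
ee_rot: [0.531, 0.848, 0.0, 0.0]
ft_force: [-0.1, -0.2, 0.7]
grip_width: -0.001
grasp_force: 0.0
```

```bash
python3 - <<'E'
from h import *
p=camera("side"); im=p["img"][150:300,220:430,::-1]; a=cv2.resize(im,(800,571),interpolation=cv2.INTER_CUBIC); cv2.imwrite("pics/side1.png",a)
p=camera("wrist"); save(p,"wrist1.png"); np.savez("/tmp/wrist",**p)
P=pts(p).reshape(-1,3); P=P[(p["depth"].ravel()>0)]
R=np.array([[.899,.438],[-.438,.899]]); B=(P[:,:2]-[.5675,-.063])@R.T
for lo,hi in [(.0,.02),(.055,.0625),(.063,.069),(.074,.079),(.0795,.083),(.0835,.09),(.098,.115)]:
    m=(P[:,2]>lo)&(P[:,2]<hi)&(abs(B[:,0])<.09)&(abs(B[:,1])<.12)
    if m.sum()>5: print(lo,m.sum(),np.percentile(B[m],[1,50,99],axis=0).round(4).tolist(),np.median(P[m,2]))
E
```

```text
0.0 1212 [[-0.0899, -0.1164], [-0.0853, 0.0113], [-0.0807, 0.0994]] 0.00046721290210101395
0.055 34884 [[-0.0723, -0.1027], [-0.008, 0.0341], [0.0723, 0.0815]] 0.059996815788409624
0.063 13026 [[-0.0053, -0.0649], [0.0374, -0.015], [0.0714, 0.0755]] 0.06515922415173073
0.074 3366 [[-0.062, -0.0834], [-0.0429, -0.0528], [-0.0131, -0.01]] 0.07797189023298803
0.0795 228 [[-0.0605, -0.0758], [-0.0172, -0.0253], [0.0084, -0.01]] 0.08028644945175217
0.0835 1787 [[-0.0616, -0.0391], [-0.0185, -0.0294], [0.0032, -0.0106]] 0.08589963647268602
0.098 889 [[-0.0601, -0.0393], [-0.044, -0.0341], [-0.0285, -0.0309]] 0.1057960920112805
```

View pics/side1.png

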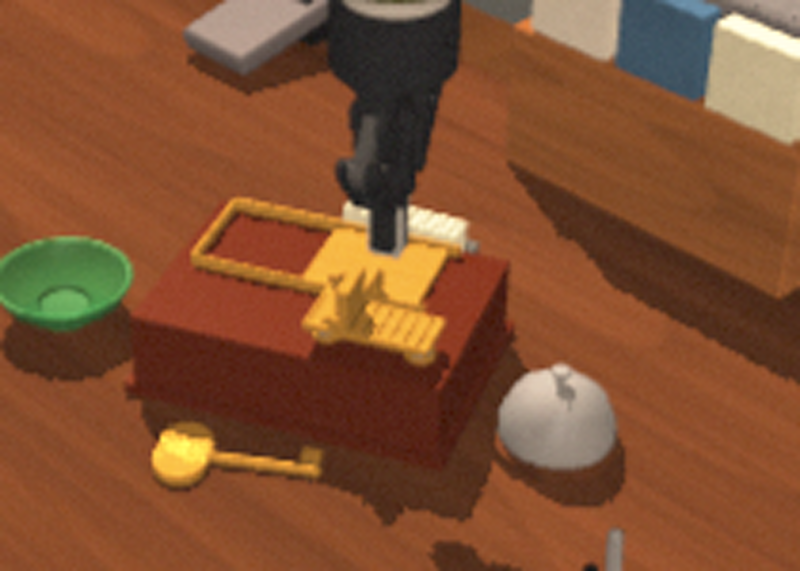

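View pics/wrist1.png

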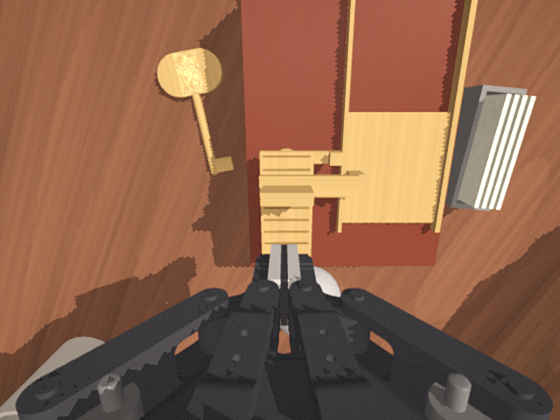

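The side view shows the closed fingers above the plate, over the area at (370,300) in the crop. The wrist view shows the fingertip at (285,260) on the plate's centre line, behind the arm and lip at (290,188). My box frame matches the plate and lip to about 2 mm, so I'll press down.

Call:
carry_out(deltas=[[0, 0, 0.15, 0, -1], [0, 0, 0.3, 0, -1], [0, 0, 0.36, 0, -1], [0, 0, 0.4, 0, -1], [0, 0, 0.435, 0, -1], [0, 0, 0.435, 0, -1], [0, 0, 0.435, 0, -1]])

```text
clock: 5.6
position: [0.5521, -0.1376, 0.0916]
ee_rot: [0.531, 0.847, 0.001, 0.0]
ft_force: [-1.7, 1.4, 6.6]
grip_width: -0.0
grasp_force: 3.2
```

```bash
cat > m.py <<'E'
from h import *
def rep():
    p=camera("wrist"); P=pts(p).reshape(-1,3); P=P[(p["depth"].ravel()>0)]
    R=np.array([[.899,.438],[-.438,.899]]); B=(P[:,:2]-[.5675,-.063])@R.T
    def s(n,x0,x1,y0,y1,z0,z1):
        m=(P[:,2]>z0)&(P[:,2]<z1)&(B[:,0]>x0)&(B[:,0]<x1)&(B[:,1]>y0)&(B[:,1]<y1)
        print(n,m.sum(),np.percentile(np.c_[B,P[:,2]][m],[2,50,98],axis=0).round(4).tolist() if m.sum()>3 else "")
    s("tooth",-.019,-.009,-.02,-.008,.06,.095)
    s("plate end",-.062,-.03,-.022,-.010,.062,.0795)
    s("arm",-.02,0,-.06,.05,.083,.09)
    s("lip top",-.062,-.03,-.06,.06,.1,.11)
    s("shutter",.01,.06,-.1,.09,.0635,.0665)
    o=manip.get_obs(); d=o["position"][:2]-[.5675,-.063]; print("tcp box",(R@d).round(4),o["position"].round(4),o["ft_force"].round(1))
    return p
if __name__=="__main__":
    import sys; p=rep(); save(p,sys.argv[1]) if len(sys.argv)>1 else 0
E
python3 m.py wrist2.png
```

```text
tooth 531 [[-0.0188, -0.018, 0.0602], [-0.0143, -0.013, 0.0756], [-0.0093, -0.0087, 0.0775]]
plate end 1674 [[-0.0614, -0.0218, 0.0668], [-0.0461, -0.0156, 0.0695], [-0.0306, -0.0101, 0.0709]]
arm 1385 [[-0.0196, -0.0391, 0.0839], [-0.0101, -0.0317, 0.086], [-0.0004, -0.0252, 0.0872]]
lip top 2530 [[-0.0596, -0.057, 0.1004], [-0.0459, -0.0357, 0.1059], [-0.0309, -0.031, 0.1091]]
shutter 14413 [[0.0113, -0.0631, 0.0638], [0.0355, -0.0199, 0.065], [0.0591, 0.0135, 0.0662]]
tcp box [-0.0465 -0.0603] [ 0.5521 -0.1376  0.0916] [-2.5  1.4  5.6]
```

The plate is 8.5 mm down and the tooth top is at 76.5 mm, below the arm. Next I push the shutter while holding the plate down.

Call:
carry_out(deltas=[[0.03, 0, 0, 0, -1], [0.05, 0, 0, 0, -1], [0.08, 0, 0, 0, -1], [0.11, 0, 0, 0, -1], [0.14, 0, 0, 0, -1], [0.17, 0, 0, 0, -1], [0.2, 0, 0, 0, -1], [0.23, 0, 0, 0, -1], [0.26, 0, 0, 0, -1], [0.29, 0, 0, 0, -1], [0.31, 0, 0, 0, -1], [0.31, 0, 0, 0, -1]])

```text
clock: 7.15
position: [0.5331, -0.097, 0.0924]
ee_rot: [0.532, 0.847, 0.001, 0.002]
ft_force: [2.3, -3.1, 6.3]
grip_width: 0.0
grasp_force: 3.2
```

```bash
python3 m.py wrist3.png
```

```text
tooth 328 [[-0.0186, -0.0179, 0.0695], [-0.014, -0.0137, 0.0768], [-0.0092, -0.0098, 0.0782]]
plate end 0 
arm 1300 [[-0.0196, -0.0038, 0.0837], [-0.01, 0.0037, 0.0859], [-0.0005, 0.01, 0.0872]]
lip top 2457 [[-0.0594, -0.0232, 0.1004], [-0.0457, -0.0003, 0.106], [-0.0307, 0.0042, 0.1087]]
shutter 13754 [[0.0113, -0.0283, 0.0638], [0.0355, 0.0156, 0.065], [0.059, 0.0495, 0.0662]]
tcp box [-0.0459 -0.0156] [ 0.5331 -0.0971  0.0924] [ 1.4 -4.1  6.6]
```

View pics/wrist3.png

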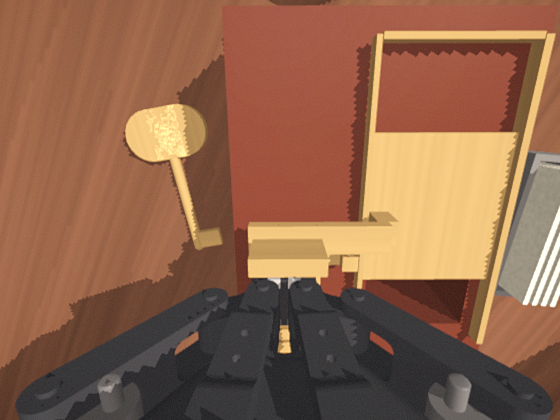

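The shutter is at about 40 mm, with the arm's back edge at y -4, past the tooth at (350,263). Next I raise the fingertip off the plate, then push the lip to the end stop.

Call:
carry_out(deltas=[[-0.01, 0, -0.04, 0, -1], [-0.01, 0, -0.09, 0, -1], [-0.01, 0, -0.13, 0, -1], [-0.01, 0, -0.13, 0, -1], [0.03, 0, -0.13, 0, -1], [0.07, 0, -0.13, 0, -1], [0.11, 0, -0.13, 0, -1], [0.15, 0, -0.13, 0, -1], [0.19, 0, -0.13, 0, -1], [0.22, 0, -0.13, 0, -1], [0.25, 0, -0.13, 0, -1], [0.27, 0, -0.13, 0, -1], [0.27, 0, -0.13, 0, -1], [0.27, 0, -0.13, 0, -1]])

```text
clock: 8.95
position: [0.5152, -0.0629, 0.1102]
ee_rot: [0.533, 0.846, -0.001, 0.003]
ft_force: [11.6, -14.5, -11.7]
grip_width: 0.0
grasp_force: 9.4
```

```bash
python3 m.py wrist4.png
```

```text
tooth 90 [[-0.0187, -0.0172, 0.06], [-0.0142, -0.0125, 0.0603], [-0.0096, -0.0081, 0.0612]]
plate end 0 
arm 1036 [[-0.0196, 0.0343, 0.0837], [-0.01, 0.0416, 0.0859], [-0.0005, 0.0481, 0.0871]]
lip top 1794 [[-0.0598, 0.0298, 0.1004], [-0.0453, 0.0377, 0.1058], [-0.0308, 0.0423, 0.1094]]
shutter 11167 [[0.0114, 0.0099, 0.0638], [0.0354, 0.0528, 0.065], [0.059, 0.0868, 0.0662]]
tcp box [-0.047   0.0229] [ 0.5152 -0.063   0.1102] [ 11.1 -15.7 -12.6]
```

The shutter is on its end stop (about 78 mm). I'll back off the lip, then rise.

Call:
carry_out(deltas=[[-0.04, 0, 0, 0, -1], [-0.08, 0, 0, 0, -1], [-0.08, 0, -0.2, 0, -1], [-0.08, 0, -0.5, 0, -1], [-0.08, 0, -0.8, 0, -1], [-0.3, 0, -1, 0, -1], [-0.6, 0, -1, 0, -1], [-0.6, 0, -1, 0, -1]])

```text
clock: 10.0
position: [0.5531, -0.1432, 0.2602]
ee_rot: [0.533, 0.846, -0.001, 0.0]
ft_force: [-0.8, 0.5, -1.0]
grip_width: -0.002
grasp_force: 0.0
```

```bash
python3 m.py wrist5.png
```

```text
tooth 105 [[-0.0186, -0.0174, 0.0608], [-0.0144, -0.0131, 0.0842], [-0.0095, -0.0098, 0.0862]]
plate end 373 [[-0.0612, -0.0213, 0.0766], [-0.0463, -0.0155, 0.0781], [-0.0305, -0.0105, 0.0793]]
arm 445 [[-0.0196, -0.0162, 0.0841], [-0.0107, 0.0397, 0.0858], [-0.0005, 0.048, 0.0876]]
lip top 389 [[-0.0597, 0.0341, 0.1011], [-0.0453, 0.0377, 0.106], [-0.0308, 0.0418, 0.1076]]
shutter 4387 [[0.0113, 0.0098, 0.0637], [0.0353, 0.0511, 0.065], [0.0591, 0.0871, 0.0663]]
tcp box [-0.0475 -0.0639] [ 0.5528 -0.1412  0.2598] [ 0.1  2.  -0.8]
```

View pics/wrist5.png

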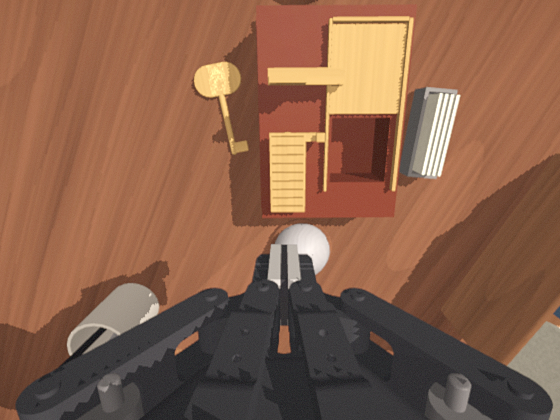

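The shutter is fully open against the end stop (370,65) and the key opening is uncovered (360,147). The catch is back up, with its plate at 78 mm and tooth at 85 mm, behind the arm at (300,76). The key and bell haven't been disturbed.

```bash
python3 -c "
from workcell import ticket; print(ticket.hand_in())"
```

```text
the job is handed in; nothing more can be done
None
```

The key-drop box is open for the night: the shutter is on its end stop, the catch has sprung back up behind its arm, the hand is clear, and the job is handed in at about 10 s on the robot's clock.

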